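# Seat a slabbed coin under the camera and click the filter slide to clear

## Robot

A 6-joint arm with a two-finger parallel gripper is mounted at the origin on the work surface. World frame = base frame: x ahead of the robot, y to its left, z up, the work surface at z = 0. Lengths are in m, angles in rad, forces in N, time in s.
With the tool pointing down it reaches from about 0.425 to 0.95 m from the base axis. Payload 3.5 kg.
Tool frame: the origin (TCP) lies midway between the tips of the shut fingers; the grasp point (between the pads) lies 19 mm behind it (robot.pinch_z is the distance from the TCP to the grasp point, in m); y points along the fingers, z is the direction in which the jaws open and shut, and the axes are right-handed (so a half turn about y gives the same grasp; the last joint's range is limited). The gripper opens to 85 mm and grips with 20 to 120 N. Pads are 22 mm wide; open, the fingers measure 114 mm over their backs; the gripper's body (76 mm by 85 mm) begins 54 mm behind the grasp point. The pads swing forward as they close: fully open they stand 13 mm farther back than shut.
Start: joints at [-1.294, 0.286, 1.577, -0, 1.279, -0.15], TCP at [0.279, -0.614, 0.231] pointing down, gripper open.
Joint ranges: [-2.77, 2.77], [-0.9, 2.22], [0.21, 2.48], [-1.53, 4.67], [0.24, 2.81], [-2.84, 2.84]. Speed limits (rad/s): [2.79, 2.79, 3.14, 3.14, 3.14, 3.14].

## Interface

Orientations are given as a unit quaternion [w, x, y, z].
In Python, from workcell import robot, capture, find_in, outline_of gives the robot as it stands.
- The arm moves only by the shell command python3 -m pendant 'ROWS' [OPENING] [FORCE]. ROWS is JSON, a list of rows, each a list of 2 entries, a list of its own where there are three numbers: the shift along the tool's x, y, z each as a share of 20 cm, from -1 to 1, then the turn about the tool's y as a share of 0.12 rad, from -1 to 1. In form: [[[tx, ty, tz], yaw], ...]. A call has 1 to 5 rows; each row shifts and turns the commanded pose from where the row before left it, along the tool's axes as they then stand; what a row does not reach is not made up. A row lasts 1/8 s, in which the tool goes at most 62.5 mm and 10.7 degrees, less where a joint would pass 70% of its speed; a pose out of reach is approached as far as the arm can. A call with a number of a shift or a turn outside -1 to 1 is refused whole. A call with a gripper value outside its range is refused whole. OPENING is the gripper command: -1 is shut, 1 is fully open, values between are in proportion, set as the call begins (- or left out, the last holds). The fingers move at their own pace and stop on an object; FORCE is the grip in N (left out, the last holds). Time passes only in rows, so rows that do not move let the fingers close. It gives the time, the measured TCP pose, the force and the opening at its end, in the units of the state.
- robot.get_obs(): the state, without advancing time (a new reading comes with each control period).
- capture(name): name is "scene" or "top"; returns a dict with "pixels" (480x640x3 uint8, blue, green, red), "depth" (480x640 float32, m along the optical axis (not along the pixel's ray), 0 where there is no reading), "camera_matrix" (3x3 intrinsics, pixels), "k1" (the pictures are not rectified: a ray, as slopes to the right and down, at radius r is drawn at 1 + k1 r^2 times it, then the intrinsics apply), "R" (3x3) and "t" (3): a world point X has camera coordinates R X + t. Camera axes: x right, y down, z forward; pixel columns grow to the right and rows downward; lengths in m; the calibration is good to about 2 mm. A picture is of the moment at which its call begins.
- robot.sign_off(): hands the job in, once; it reports no verdict.
Trained networks look in a picture, given as the dict that the camera call returned (one of the last four; its "shot" number tells which), for a name from the list of things; names that differ only in an ending like _2 or _b are one class to them, and where a whole thing is asked for, a point or a joint stands for the part that bears it (a point fixed in the world has none). Each returns a list of dicts, best first, with "score" (0 to 1); they miss things now and then, are a little off and sometimes report something else, mostly with a low value. They report only what shows in the picture. A call takes as long as a camera call. They do not tell look-alikes from the thing itself.
- find_in(picture, thing): "extent" ([left, top, right, bottom] as shares, 0 to 1, of the picture: columns of its width, rows of its height, round what is visible of it).
- outline_of(picture, thing): "region" (480x640 bool, what is visible of it) and "extent" ([left, top, right, bottom] as shares, 0 to 1, of the picture: columns of its width, rows of its height, round what is visible of it).
The state is a dict: "time": time; "joints": joint angles; "joint_vel": joint speeds; "tau": joint torques, N m; "ee_pos": TCP position; "tcp_rot": TCP orientation; "wrist_force": force on the tool from outside, world axes, zero at the start; "ft_torque": the same for the moment, N m; "grip_width": finger opening in m.
Only numpy, scipy, OpenCV 4.12 (cv2) and the standard library are available. Lean on these libraries where they do the work, as an engineer would, in place of code of your own. Each camera call takes 0.05 s, during which the arm holds its last target. There are 200 camera calls.

## Task

Get the gold coin ready to photograph: push its slab from the loading shelf over the raised lip so that it drops flat into the nest under the camera, and pull the filter slide out by one click, so that it rests in its middle stop with the clear window under the lens. Do not knock the camera head or disturb the things around the stand.

Things in the scene. Friction and masses are not known exactly. Their poses are not given: they have to be found in the camera images.
- station: Coin copy stand, fixed: light grey board 340 x 360 x 18 mm with a metal stage and a column (dia. 32 mm, 508 mm high, at x 120, y 110 mm). Origin: on the table (z = 0) under the lens axis and the nest's centre. x points into the stand from its loading side (the pushing direction; it points about to the robot's right), y left, z up. All positions are in this frame; heights are above the table.
- shelf (a point): Middle of the loading shelf's top: flat metal, x -155 to -41 mm, 150 mm wide, top 30 mm high. Two horns (38 mm high) stand on it from x = -95 to -45 mm and guide the slab: the clear width between them narrows from 124 to 91 mm. Open to the front and above.
- lip (a point): Middle of the raised lip's crest, across the shelf's end: dark bar, its ramp rises from the shelf (30 mm) at x = -50 mm to the crest (33 mm), flat from x = -41 to -33.5 mm; there the edge drops straight into the nest.
- nest (a point): Centre of the nest's floor. The nest is a pocket with a blue-grey floor 26 mm high (7 mm below the lip's crest), x -33.5 to +34.5 mm, y -46.5 to +46.5 mm: 5 mm longer and 8 mm wider than the slab. Back stop and side walls are 40 mm high. It lies under the camera head.
- slab: Thick coin slab: flat white plastic case 63 (x) x 85 (y) x 12 mm, about 65 g, gold coin on top. Origin: centre of its underside. It starts on the shelf, coin up, its x within 4 degrees of the stand's, leading edge 8 to 28 mm short of the lip. Pushed level at its trailing 85 mm side it climbs the ramp, tips, and falls off the crest into the nest; there its top is 38 mm above the table.
- camera_head: Fixed head over the nest, the stand's frame. Upwards: dark light box 84 x 84 mm, 130 to 205 mm high; aluminium slide housing, same square, to 229; lens dia. 58 to 300; white camera 70 x 66 mm to 376; lamp dia. 68 reaching x = +155 mm at 168 high; arm to the column at 340. A seated slab's trailing edge is under the box, 10 mm in: push it with the tool leaning back 30 to 45 degrees, tip leading.
- shutter (a joint): Filter slide: level black plate 6 x 44 x 198 mm through the slide housing, 214 to 220 mm high. Value: m pulled out to the stand's -y side, towards the robot. Three notched stops: 0 blank cell under the lens (start), 0.032 clear hole, 0.064 purple polariser. A spring plunger draws it into a stop from within 4 mm; elsewhere it stays where left. Leaving a stop takes 6 N. Travel -0.003 to 0.067.
- shutter_tab (a point): Centre of the top of the slide's orange finger tab, an upright block 12 (x) x 22 (y) x 34 mm tall on the plate's outer end, from 220 to 254 mm above the table. At x = 0; y = -106 mm at the first stop, -138 at the second, -170 at the third. Nothing is above it; the housing's side is at y = -42 mm.
- loupe: Bystander: small black and steel folding loupe, 22 mm high, lying on the board left of the shelf.
- spare_slab_a: Bystander: slab with a silver coin and blue label, under another one, lying on the board at the right rear.
- spare_slab_b: Bystander: slab with a copper coin and blue label, on top of the silver one.
- caliper: Bystander: digital caliper 200 mm long on the table, at the robot's right.
- coin_tube: Bystander: clear coin tube, dia. 34 mm, 75 mm high, blue cap, standing on the table at the robot's right.
Things that resemble listed ones, but are neither listed nor needed, are in the scene too. What is shaped like the slab but brown is not meant.

How it is judged:
At the end, for the whole second after the job is handed in: The gold coin's slab lies flat and still on the floor of the nest, coin up (within 5 mm of its centre and 2.5 mm of the floor's height, tilted less than 3 degrees), and the filter slide rests in its middle stop, 32 mm out within 4 mm (x of slab in the frame of station between -0.005 and 0.006 m and y of slab in the frame of station between -0.006 and 0.006 m and z of slab in the frame of station between 0.024 and 0.0285 m and angle between slab's own z axis and vertical below 0.05 rad and linear speed of slab below 0.01 m/s and value of joint shutter between 0.028 and 0.036 m and velocity of joint shutter between -0.005 and 0.005 m/s); the robot touches nothing.
It fails at once if the camera head is struck with more than 15 N (contact force between any of the arm, the fingers and camera_head above 15 N).
It fails at once if a bystander (loupe, spare slabs, caliper, coin tube) is moved more than 20 mm (distance of any of loupe, spare_slab_a, spare_slab_b, caliper, coin_tube from where it was at the start of the episode above 0.02 m).
It also fails if it takes over 45 s, if anything falls off the work surface, if the arm or the gripper's body presses on something with over 40 N, if the wrist force passes 120 N, or if a joint passes its speed limit or range.

## Working session

There is one attempt and no reset: what is moved stays moved. The work goes in short steps, Python scripts to look and compute and a shell command to move; the robot and the scene stay as the last step left them, time stands still between calls to the robot, and variables do not carry over. Pictures are saved under pics/ and viewed, about 8 in all and at most 12, crops included, and the job is handed in when it is done.

```bash
ls; mkdir -p pics
python3 - <<'E'
from workcell import robot,capture,find_in,outline_of
import cv2,numpy as np
o=robot.get_obs();print(o)
for n in("scene","top"):
    c=capture(n);cv2.imwrite(f"pics/{n}0.png",c["pixels"]);np.savez(f"{n}0.npz",**{k:c[k] for k in("pixels","depth","camera_matrix","k1","R","t")})
    print(n,c["camera_matrix"].tolist(),c["k1"],np.round(c["R"],3).tolist(),c["t"])
    for th in("station","slab","shutter_tab","camera_head","loupe","coin_tube"):
        print(th,[(round(d["score"],2),np.round(np.array(d["extent"])*[640,480,640,480]).astype(int).tolist()) for d in find_in(c,th)][:4])
E
```

```text
pics
{'time': 0.0, 'joints': array([-1.29400923e+00,  2.87192706e-01,  1.57818659e+00, -7.57962095e-06,
        1.27857442e+00, -1.49990189e-01]), 'joint_vel': array([-0.00011104, -0.00168804,  0.00090028,  0.00023435,  0.00136148,
       -0.00169386]), 'tau': array([ 1.08120330e-03, -4.05976546e+01, -2.92626590e+01, -8.06388880e-05,
        5.70257631e-03,  2.88924404e-06]), 'ee_pos': array([ 0.27925923, -0.61380378,  0.22992394]), 'tcp_rot': array([ 0.14969125, -0.14980215,  0.6919011 , -0.69023526]), 'wrist_force': array([-1.00602171,  1.42435153, -0.8043486 ]), 'ft_torque': array([-0.0298349 ,  0.05528867,  0.04799866]), 'grip_width': 0.08538923199451041}
scene [[449.03334535272364, 0.0, 321.9887437998961], [0.0, 449.03334535272364, 238.85360952541473], [0.0, 0.0, 1.0]] -0.09483311182377586 [[-1.0, -0.005, -0.004], [-0.003, 0.947, -0.322], [0.006, -0.322, -0.947]] [0.53172075 0.100784   1.20705405]
station [(0.62, [190, 158, 354, 380])]
slab [(0.9, [367, 333, 406, 372]), (0.83, [244, 322, 290, 352]), (0.75, [370, 283, 406, 315]), (0.74, [370, 391, 402, 427])]
shutter_tab [(0.56, [229, 266, 322, 299])]
camera_head [(0.86, [190, 182, 295, 313]), (0.27, [310, 256, 343, 279])]
loupe [(0.84, [206, 327, 231, 345])]
coin_tube [(0.62, [313, 133, 325, 162])]
top [[442.376427402058, 0.0, 320.09219178640495], [0.0, 442.376427402058, 242.2249411180024], [0.0, 0.0, 1.0]] -0.022313247669575965 [[-0.007, -1.0, -0.006], [-0.994, 0.008, -0.108], [0.108, 0.005, -0.994]] [-0.03411589  0.58281885  0.98835947]
station [(0.62, [190, 69, 357, 300])]
slab [(0.82, [137, 322, 180, 354]), (0.74, [380, 237, 417, 272]), (0.67, [193, 317, 240, 362]), (0.64, [213, 184, 245, 224])]
shutter_tab [(0.65, [244, 154, 271, 254])]
camera_head [(0.76, [224, 102, 355, 230])]
loupe [(0.51, [228, 140, 245, 151])]
coin_tube [(0.67, [461, 253, 481, 270])]
```

View pics/scene0.png

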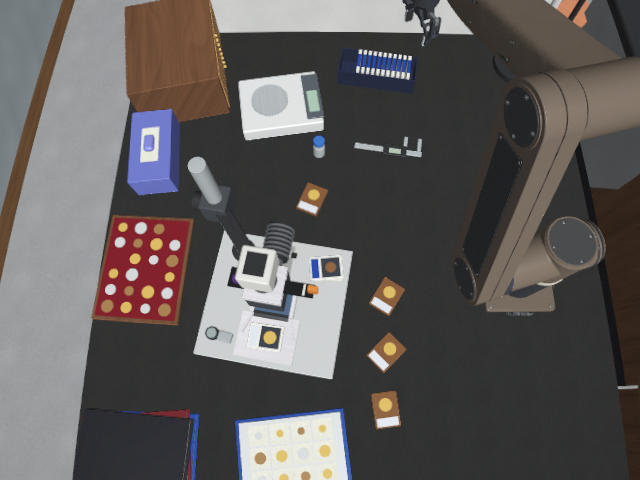

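View pics/top0.png

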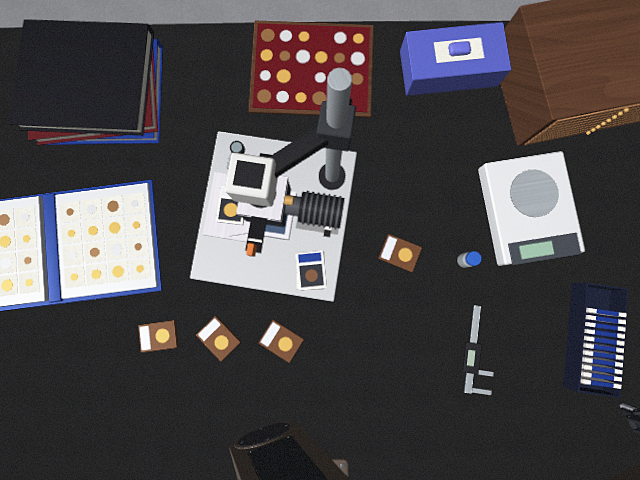

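The scene and top views show the stand: board corners in the top picture are about (218,132), (357,152), (333,300) and (190,278). The gold-coin slab is at (231,209) in the top view and (268,337) in the scene view, the orange tab at (250,249), and the loupe at (236,147). The brown slabs are decoys. Next I fit the stand's frame from the depth images.

```bash
cat > h.py <<'E'
import numpy as np,cv2
def cloud(c):
    K=np.array(c["camera_matrix"]);d=np.asarray(c["depth"]).astype(float);k=float(c["k1"])
    v,u=np.mgrid[:480,:640].astype(float)
    p=np.stack([u,v],-1).reshape(-1,1,2)
    n=cv2.undistortPoints(p,K,np.array([k,0,0,0,0.])).reshape(480,640,2)
    P=np.dstack([n*d[...,None],d])
    W=(P-np.asarray(c["t"]))@np.asarray(c["R"])
    W[d<=0]=np.nan
    return W
E
python3 - <<'E'
from h import *
for n in("top","scene"):
    c=np.load(n+"0.npz");W=cloud(c);im=c["pixels"];hsv=cv2.cvtColor(im,cv2.COLOR_BGR2HSV)
    z=W[...,2]; xy=(W[...,0]>.3)&(W[...,0]<.85)&(W[...,1]>-.1)&(W[...,1]<.4)
    if n=="top": print("table z",np.nanmedian(z[400:430,200:300]))
    b=((z>.011)&(z<.024)&xy&(hsv[...,2]>120)).astype(np.uint8)
    b=cv2.morphologyEx(b,cv2.MORPH_OPEN,np.ones((3,3),np.uint8))
    r=cv2.minAreaRect(W[b>0][:,:2].astype(np.float32));print(n,"board",r,cv2.boxPoints(r).tolist(),b.sum())
    def rep(nm,m):
        q=W[m]; print(nm,len(q),np.round(np.median(q,0),4) if len(q) else'',np.round(np.percentile(q,[3,97],axis=0),4).tolist() if len(q) else'')
        return q
    o=(hsv[...,0]<16)&(hsv[...,1]>170)&(hsv[...,2]>150)&xy
    rep("tab",o&(z>.2)&(z<.3)); q=rep("tabtop",o&(z>.247)&(z<.262))
    for nm,lo,hi in(("cam",.368,.384),("col",.5,.516),("slabtop",.038,.047),("shelf",.026,.034),("housing",.224,.234)):
        m=(z>lo)&(z<hi)&xy
        if nm!="col": m&=hsv[...,1]<90
        m=cv2.morphologyEx(m.astype(np.uint8),cv2.MORPH_OPEN,np.ones((2,2),np.uint8))
        if nm in("slabtop","shelf"):
            l,L,S,C=cv2.connectedComponentsWithStats(m)
            for i in range(1,l):
                if S[i,4]>60: q=rep(nm+str(S[i].tolist()),L==i); print(cv2.minAreaRect(q[:,:2].astype(np.float32)))
            continue
        q=rep(nm,m>0)
        if len(q)>5:print(cv2.minAreaRect(q[:,:2].astype(np.float32)))
E
```

```text
table z 0.0002247437583664243
top board ((0.5854882597923279, 0.15189118683338165), (0.500980019569397, 0.524793803691864), 88.92601013183594) [[0.31844237446784973, -0.09363658726215363], [0.8431439995765686, -0.10347308218479156], [0.8525341749191284, 0.3974189758300781], [0.32783252000808716, 0.40725547075271606]] 12679
tab 63 [0.549  0.0867 0.254 ] [[0.5382, 0.0814, 0.2202], [0.558, 0.0978, 0.2566]]
tabtop 58 [0.5481 0.0866 0.254 ] [[0.5382, 0.0814, 0.2516], [0.5567, 0.0918, 0.2567]]
cam 2599 [nan nan nan] [[nan, nan, nan], [nan, nan, nan]]
((0.748786449432373, -0.031546056270599365), (0.057409483939409256, 0.3656073212623596), 49.715087890625)
col 484 [nan nan nan] [[nan, nan, nan], [nan, nan, nan]]
((0.8666826486587524, -0.08687308430671692), (0.01720406860113144, 0.2870599329471588), 78.82698059082031)
slabtop[231, 142, 14, 12, 118] 118 [0.8054 0.1542 0.0405] [[0.6872, 0.0911, 0.0352], [0.8197, 0.1677, 0.3728]]
((0.7507895827293396, 0.12972131371498108), (0.15261723101139069, 0.030368274077773094), 24.20848274230957)
slabtop[217, 187, 28, 39, 417] 417 [0.6484 0.1799 0.042 ] [[
[... 2208 characters left out ...]
21, 0.1738, 0.0435]]
((0.8105577230453491, 0.16123037040233612), (0.028014495968818665, 0.02473428286612034), 82.82551574707031)
shelf[234, 311, 67, 55, 1398] 1398 [nan nan nan] [[nan, nan, nan], [nan, nan, nan]]
((0.6690027117729187, 0.1662198156118393), (0.12027794867753983, 0.15176968276500702), 80.47632598876953)
shelf[241, 312, 8, 14, 61] 61 [0.7296 0.1179 0.0295] [[0.7212, 0.1047, 0.0249], [0.7362, 0.1373, 0.0378]]
((0.7284932732582092, 0.12157069146633148), (0.035811588168144226, 0.015270056203007698), 77.39328002929688)
housing 621 [nan nan nan] [[nan, nan, nan], [nan, nan, nan]]
((0.6539154052734375, 0.07224588096141815), (0.08460994064807892, 0.08275923132896423), 79.9000473022461)
```

Run:
```python
import cv2
a=cv2.resize(cv2.imread("pics/top0.png")[125:305,185:365],None,fx=3,fy=3,interpolation=2)
cv2.imwrite("pics/c0.png",a)
```

```text
(no output)
```

View pics/c0.png

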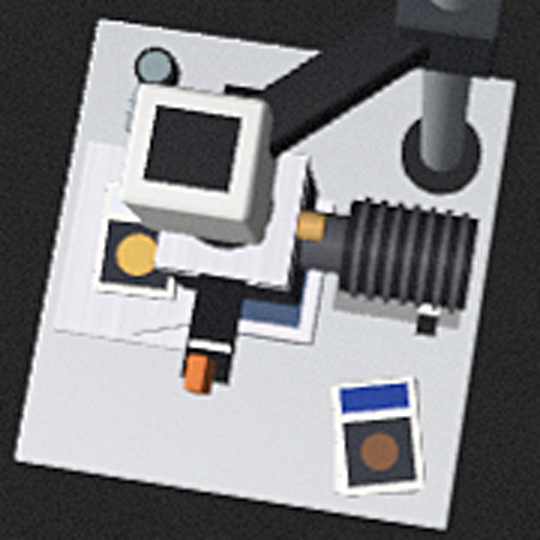

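```bash
cat >> h.py <<'E'
def plane(c,px,h):
    K=np.array(c["camera_matrix"]);n=cv2.undistortPoints(np.array(px,float).reshape(-1,1,2),K,np.array([float(c["k1"]),0,0,0,0.])).reshape(-1,2)
    R=np.asarray(c["R"]);t=np.asarray(c["t"]);d=np.c_[n,np.ones(len(n))]@R;o=-R.T@t
    return o+d*((h-o[2])/d[:,2])[:,None]
E
python3 - <<'E'
from h import *
for n in("top","scene"):
    c=np.load(n+"0.npz");W=cloud(c);im=c["pixels"];hsv=cv2.cvtColor(im,cv2.COLOR_BGR2HSV);z=W[...,2]
    roi=np.zeros((480,640),np.uint8)
    if n=="top": roi[125:305,185:360]=1
    else: roi[225:385,190:357]=1
    m=((hsv[...,1]<40)&(hsv[...,2]>100)&(z<.1)).astype(np.uint8)*roi
    l,L,S,C=cv2.connectedComponentsWithStats(m);i=1+S[1:,4].argmax();
    cs=max(cv2.findContours((L==i).astype(np.uint8),0,1)[0],key=cv2.contourArea)[:,0]
    P=plane(c,cs,.018)[:,:2]
    r=cv2.minAreaRect(P.astype(np.float32));print(n,"board",r)
    # fit each side by points within 6mm of the rectangle's sides
    bp=cv2.boxPoints(r);sides=[]
    for k in range(4):
        a,b=bp[k],bp[(k+1)%4];e=(b-a)/np.linalg.norm(b-a);nn=np.array([-e[1],e[0]])
        s=P[np.abs((P-a)@nn)<.006]
        vx,vy,_,_=cv2.fitLine(s.astype(np.float32),cv2.DIST_HUBER,0,.001,.001).ravel();
        sides.append(round((np.degrees(np.arctan2(vy,vx))+45)%90-45,2)); print(len(s),sides[-1])
    for ang in (9.5,):
        a=np.radians(ang);xs=np.array([-np.sin(a),-np.cos(a)]);ys=np.array([np.cos(a),-np.sin(a)])
        O=np.array([.6535,.0715])
        Q=np.dstack([(W[...,:2]-O)@xs,(W[...,:2]-O)@ys,z])*1000
        X,Y,Z=Q[...,0],Q[...,1],Q[...,2]
        def ext(nm,mm):
            q=Q[mm];print(nm,len(q),np.round(np.percentile(q,[1,50,99],axis=0),1).tolist(), cv2.minAreaRect(q[:,:2].astype(np.float32)))
        br=hsv[...,2]>120
        ext("housing",(Z>226)&(Z<232)&(abs(X)<70)&(abs(Y)<70)&br)
        ext("camtop",(Z>372)&(Z<380)&(abs(X)<70)&(abs(Y)<70))
        ext("shelf",(Z>27.5)&(Z<32.5)&(X<-55)&(X>-175)&(abs(Y)<90)&br)
        ext("slab",(Z>39.8)&(Z<44.5)&(X<-20)&(X>-150)&(abs(Y)<60))
        ext("tab",(Z>251)&(Z<258)&(abs(X)<30)&(Y<-80))
        ext("column",(Z>503)&(Z<512)&(X>70)&(Y>70))
        ext("spare",(Z>30)&(Z<60)&(X>50)&(Y<-60))
        ext("lamp",(Z>60)&(Z<240)&(X>50)&(Y<60))
E
```

```text
top board ((0.6516958475112915, 0.07040435075759888), (0.34003251791000366, 0.3593789041042328), 80.53053283691406)
154 -9.47
99 -9.7
150 -9.52
148 -9.41
housing 773 [[-37.9, -43.2, 226.2], [28.1, -26.6, 229.0], [52.6, 39.1, 231.7]] ((18.179765701293945, -18.59514617919922), (115.44327545166016, 70.51055145263672), 42.10350036621094)
camtop 1742 [[-30.6, -33.0, 372.2], [3.5, -2.5, 375.8], [36.4, 29.6, 379.2]] ((3.052326202392578, -1.8315391540527344), (69.94275665283203, 65.35488891601562), 0.3411623239517212)
shelf 897 [[-152.2, -76.0, 27.6], [-132.7, -41.9, 30.1], [-56.5, 72.7, 32.4]] ((-104.51728820800781, 5.7500457763671875), (97.95563507080078, 164.67803955078125), 0.458761990070343)
slab 480 [[-126.4, -41.8, 39.9], [-104.5, -14.6, 42.1], [-63.0, 39.0, 44.4]] ((-103.26131439208984, -16.02349853515625), (60.08329391479492, 122.8878402709961), 26.69978141784668)
tab 82 [[-2.5, -451.5, 251.5], [3.6, -107.6, 254.0], [28.7, -96.6, 256.9]] ((12.997699737548828, -274.0443115234375), (11.975810050964355, 356.0176086425781), 3.383089542388916)
column 468 [[108.0, 93.3, 503.7], [122.3, 10
[... 1402 characters left out ...]
251.2], [1.0, -105.5, 253.1], [29.4, -94.9, 257.1]] ((11.523176193237305, -278.19500732421875), (11.852352142333984, 367.48779296875), 3.827427864074707)
column 258 [[104.0, 94.7, 503.7], [118.8, 109.7, 506.9], [133.6, 125.6, 509.7]] ((119.22359466552734, 109.70161437988281), (30.533119201660156, 31.76744270324707), 19.440982818603516)
spare 1710 [[72.6, -634.7, 30.6], [717.0, -135.9, 37.7], [814.9, -64.3, 59.6]] ((464.20233154296875, -335.6611633300781), (748.3545532226562, 594.0159301757812), 5.0558624267578125)
lamp 2379 [[56.0, -658.9, 60.5], [124.1, -138.9, 178.7], [807.6, 30.1, 238.0]] ((432.2102966308594, -335.0171203613281), (766.7713623046875, 747.0891723632812), 0.7188147902488708)
```

Run:
```python
from h import *
from workcell import robot
print([a for a in dir(robot) if a[0]!="_"]); 
from scipy.spatial.transform import Rotation as Ro
o=robot.get_obs();q=o["tcp_rot"];print(np.round(Ro.from_quat(q[[1,2,3,0]]).as_matrix(),3))
a=o["joints"][0];rd=np.array([np.cos(a),np.sin(a)]);print("r dir",rd, o["ee_pos"][:2]@rd, o["ee_pos"][:2]@[-rd[1],rd[0]])
for n in("scene","top"):
    c=np.load(n+"0.npz");W=cloud(c);W=W[np.isfinite(W[...,2])]
    r=W[:,:2]@rd;s=W[:,:2]@[-rd[1],rd[0]];z=W[:,2]
    m=(r>0)&(r<.9)&(abs(s)<.2)&(z>.1);r,s,z=r[m],s[m],z[m]
    for lo in np.arange(0,.85,.05):
        k=(r>=lo)&(r<lo+.05)
        if k.sum()>5:print(n,round(lo,2),k.sum(),"s",np.round(np.percentile(s[k],[1,99]),3),"z",np.round(np.percentile(z[k],[1,50,99]),3))
```

```text
['IKError', 'get_obs', 'pinch_z', 'sign_off']
[[-0.91   0.     0.414]
 [-0.414 -0.    -0.91 ]
 [-0.    -1.     0.   ]]
r dir [ 0.27328712 -0.96193251] 0.6674134792396484 0.10090305816651679
scene 0.0 2411 s [-0.076  0.199] z [0.273 0.306 0.602]
scene 0.05 3296 s [0.011 0.199] z [0.303 0.687 0.71 ]
scene 0.1 2672 s [0.061 0.199] z [0.707 0.713 0.718]
scene 0.15 1440 s [0.051 0.196] z [0.66 0.69 0.71]
scene 0.2 1990 s [-0.101  0.157] z [0.577 0.665 0.681]
scene 0.25 2278 s [-0.133  0.158] z [0.56  0.639 0.662]
scene 0.3 2191 s [-0.165  0.157] z [0.557 0.616 0.645]
scene 0.35 1127 s [-0.174  0.157] z [0.538 0.584 0.628]
scene 0.4 348 s [0.15  0.157] z [0.52  0.554 0.594]
scene 0.45 112 s [0.146 0.155] z [0.504 0.526 0.55 ]
scene 0.55 149 s [0.081 0.107] z [0.29  0.316 0.346]
scene 0.6 586 s [0.081 0.135] z [0.249 0.34  0.382]
scene 0.65 90 s [0.11  0.141] z [0.299 0.32  0.37 ]
scene 0.7 153 s [0.098 0.125] z [0.242 0.272 0.299]
top 0.4 208 s [0.148 0.153] z [0.52  0.535 0.549]
top 0.45 52 s [0.146 0.152] z [0.514 0.523 0.537]
top 0.55 152 s [0.077 0.104] z [0.292 0.302 0.322]
top 0.6 231 s [0.082 0.107] z [0.249 0.276 0.313]
```

Run:
```python
import cv2
a=cv2.resize(cv2.imread("pics/scene0.png")[0:320,380:640],None,fx=1.8,fy=1.8,interpolation=2)
cv2.imwrite("pics/c1.png",a)
```

```text
(no output)
```

View pics/c1.png

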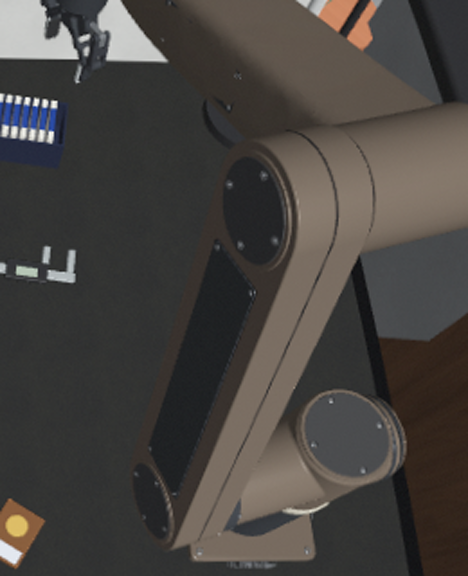

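The crop shows the arm's heavy elbow (px 250,210) and the gripper at (80,40); the tool hangs 0.10 m to the side of the arm's plane. I turn the jaws along the stand's x first, raising the tool as I do so.

```bash
python3 -m pendant '[[[0,-0.12,0],1],[[0,-0.12,0],1],[[0,-0.12,0],1],[[0,-0.12,0],1],[[0,-0.12,0],0.94]]' 1 25
cat >> h.py <<'E'
O=np.array([.6525,.0708]);A=np.radians(9.5);XS=np.array([-np.sin(A),-np.cos(A)]);YS=np.array([np.cos(A),-np.sin(A)])
def st():
    from workcell import robot
    from scipy.spatial.transform import Rotation as Ro
    o=robot.get_obs();q=o["tcp_rot"];R=Ro.from_quat(q[[1,2,3,0]]).as_matrix();p=o["ee_pos"]
    F=o["wrist_force"]
    print("t",round(o["time"],2),"stand mm",np.round([(p[:2]-O)@XS*1e3,(p[:2]-O)@YS*1e3,p[2]*1e3],1),"yawerr deg",round(float(np.degrees(np.arctan2(R[:2,2]@YS,R[:2,2]@XS))),2),"F st",np.round([F[:2]@XS,F[:2]@YS,F[2]],1),"w",round(o["grip_width"]*1e3,1),"q",np.round(o["joints"],2))
E
python3 -c "from h import *;st()"
```

```text
time: 1.32
ee_pos: [0.2794, -0.6143, 0.3521]
tcp_rot: [0.06, -0.06, -0.705, 0.705]
wrist_force: [-0.4, -0.2, 0.7]
grip_width: 0.0855
t 1.32 stand mm [ 737.3 -254.9  352.1] yawerr deg -0.23 F st [ 0.3 -0.4  0.7] w 85.5 q [-1.29  0.22  1.43 -0.    1.48  0.45]
```

```bash
python3 -m pendant '[[[-0.033,0,-0.245],0],[[-0.033,0,-0.245],0],[[-0.033,0,-0.245],0],[[-0.033,0,-0.245],0],[[-0.033,0,-0.245],0]]' 0 25 >/dev/null
python3 -m pendant '[[[-0.033,0,-0.245],0],[[-0.033,0,-0.245],0],[[-0.033,0,-0.245],0],[[-0.033,0,-0.245],0],[[-0.033,0,-0.245],0]]' >/dev/null
python3 -m pendant '[[[-0.033,0,-0.245],0],[[-0.033,0,-0.245],0],[[-0.033,0,-0.245],0],[[-0.033,0,-0.245],0],[[-0.033,0,-0.245],0.03]]' >/dev/null
python3 -c "from h import *;st()"
```

```text
t 3.2 stand mm [   0.7 -155.7  351.7] yawerr deg -0.21 F st [-0.7  0.8  0.6] w 42.5 q [-0.01 -0.16  1.83 -0.    1.47  1.73]
```

```bash
python3 -m pendant '[[[-0.12,0,0],0],[[-0.12,0,0],0],[[0,0,0],0]]' >/dev/null
python3 - <<'E'
from h import *
from workcell import robot,capture
st();o=robot.get_obs();p=o["ee_pos"];a=o["joints"][0];rd=np.array([np.cos(a),np.sin(a)]);sd=np.array([-rd[1],rd[0]])
for n in("scene","top"):
    c=capture(n);cv2.imwrite(f"pics/{n}1.png",c["pixels"]);W=cloud(c);W=W[np.isfinite(W[...,2])]
    r=(W[:,:2]-p[:2])@rd;s=(W[:,:2]-p[:2])@sd;z=W[:,2]-p[2]
    m=(abs(r)<.35)&(abs(s)<.12)&(z>-.02)&~((r>.06));r,s,z=r[m]*1e3,s[m]*1e3,z[m]*1e3
    for lo in range(-300,61,30):
        k=(r>=lo)&(r<lo+30)
        if k.sum()>5:print(n,"r",lo,k.sum(),"s",np.round(np.percentile(s[k],[1,99])),"z",np.round(np.percentile(z[k],[1,50,99])))
    for lo in range(0,400,25):
        k=(z>=lo)&(z<lo+25)&(r>-80)
        if k.sum()>5:print(n,"z",lo,k.sum(),"s",np.round(np.percentile(s[k],[1,99])),"r",np.round(np.percentile(r[k],[1,99])))
a=cv2.imread("pics/scene1.png")[60:400,130:530];b=cv2.imread("pics/top1.png")[60:400,130:530]
cv2.imwrite("pics/p1.png",np.hstack([a,b]))
E
```

```text
t 3.58 stand mm [   2.6 -107.1  350.8] yawerr deg -0.23 F st [ 0.2 -0.1  0.1] w 42.7 q [-0.03 -0.05  1.73 -0.    1.46  1.71]
scene r -300 2272 s [-46.  55.] z [267. 329. 333.]
scene r -270 2255 s [-45.  54.] z [263. 324. 329.]
scene r -240 2179 s [-43.  53.] z [259. 319. 324.]
scene r -210 2055 s [-42.  51.] z [256. 314. 319.]
scene r -180 1903 s [-39.  49.] z [255. 309. 315.]
scene r -150 1721 s [-36.  47.] z [257. 303. 310.]
scene r -120 2112 s [-51.  57.] z [234. 293. 305.]
scene r -90 1764 s [-51.  57.] z [221. 292. 298.]
scene r -60 1428 s [-52.  57.] z [218. 272. 294.]
scene r -30 2297 s [-52.  59.] z [ 58. 282. 292.]
scene r 0 2319 s [-52.  65.] z [ 90. 281. 289.]
scene r 30 412 s [-52.  58.] z [236. 266. 276.]
scene z 25 10 s [29. 37.] r [-6. 18.]
scene z 50 53 s [25. 57.] r [-11.  20.]
scene z 75 69 s [26. 68.] r [-11.  22.]
scene z 100 216 s [36. 67.] r [-4. 20.]
scene z 125 19 s [37. 38.] r [-7. 12.]
scene z 200 163 s [-41.  59.] r [-79.  17.]
scene z 225 598 s [-40.  59.] r [-79.  38.]
scene z 250 1712 s [-49.  59.] r [-77.  39.]
scene z 275 4626 s [-53.  58.] r [-79.  28
[... 320 characters left out ...]
3.] z [224. 294. 298.]
top r -60 3111 s [-56.  53.] z [172. 271. 295.]
top r -30 4666 s [-65.  53.] z [ 58. 284. 292.]
top r 0 3514 s [-59.  53.] z [230. 283. 290.]
top r 30 296 s [-56.  53.] z [245. 266. 274.]
top z 0 6 s [-35. -26.] r [-17. -13.]
top z 25 8 s [-39. -32.] r [-18.   3.]
top z 50 52 s [-54. -32.] r [-22.   3.]
top z 75 61 s [-67. -46.] r [-22.   3.]
top z 100 260 s [-68. -41.] r [-23.   1.]
top z 125 10 s [-7.  5.] r [-39. -39.]
top z 150 77 s [-14.  16.] r [-39. -34.]
top z 175 34 s [-14.   7.] r [-37. -34.]
top z 200 161 s [-59.  41.] r [-78.  -4.]
top z 225 757 s [-59.  41.] r [-80.  30.]
top z 250 2588 s [-59.  47.] r [-78.  35.]
top z 275 9134 s [-58.  53.] r [-78.  26.]
```

View pics/p1.png

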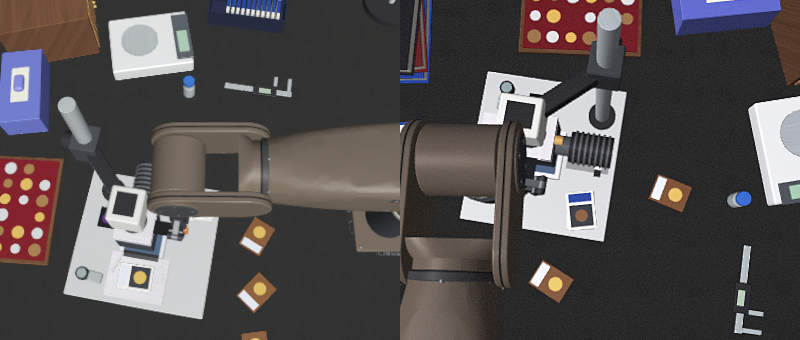

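The half-open gripper reaches ±67 mm at its knuckles and the wrist fork ±53 mm. The moves cannot tilt the tool, so an upright finger would bring the fork against the camera. I plan to hold a brown slab level in the jaws as a 74 mm long pusher. First comes the tab, gripped with the jaws along x.

```bash
python3 -m pendant '[[[0,0.15,-0.005],0],[[0,0.15,0],0.03],[[0,0.15,0],0],[[0,0.15,0],0],[[0,0,0],0]]' >/dev/null
python3 -c "from h import *;st()"
python3 -m pendant '[[[0,0,0],0],[[0,0,0],0],[[0,0,0],0],[[0,0,0],0]]' -1 25 >/dev/null
python3 -c "from h import *;st()"
```

```text
t 4.3 stand mm [   2.  -110.1  228.8] yawerr deg -0.44 F st [ 0.6 -0.7  0.8] w 42.8 q [-0.03  0.02  1.88  0.    1.25  1.72]
t 4.8 stand mm [   0.6 -106.9  233.6] yawerr deg -0.39 F st [-4.9 -0.9  6. ] w 11.4 q [-0.02  0.02  1.88  0.    1.25  1.72]
```

```bash
python3 -m pendant '[[[0.04,0,0],0],[[0.04,0,0],0],[[0.04,0,0],0],[[0.04,0,0],0],[[0,0,0],0]]' >/dev/null
python3 -c "from h import *;st()"
python3 -m pendant '[[[0,0,0],0],[[0,0,0],0],[[0,0,0],0]]' 0 >/dev/null
python3 -m pendant '[[[0,-0.2,0],0],[[0,-0.2,0],0],[[0.2,-0.1,0.1],-1],[[0.2,0,0.1],-1],[[0.2,0,0.1],-1]]' >/dev/null
python3 -m pendant '[[[0.1,0,0.2],-1],[[0,0,0.25],-1],[[0,0,0.25],-1],[[0,0,0.25],-1],[[0,0,0.25],-1]]' 1 >/dev/null
python3 - <<'E'
from h import *
from workcell import robot,capture,find_in
st();ims=[]
for n in("scene","top"):
    c=capture(n);np.savez(f"{n}2.npz",**{k:c[k] for k in("pixels","depth","camera_matrix","k1","R","t")});ims.append(c["pixels"])
    W=cloud(c);hsv=cv2.cvtColor(c["pixels"],cv2.COLOR_BGR2HSV)
    X=(W[...,:2]-O)@XS*1e3;Y=(W[...,:2]-O)@YS*1e3;Z=W[...,2]*1e3
    m=(Z>249)&(Z<260)&(abs(X)<25)&(Y<-80)&(Y>-200)&(hsv[...,0]<18)&(hsv[...,1]>150)
    print(n,"tab",m.sum(),np.median(X[m]),np.median(Y[m]),np.median(Z[m]))
    for d in find_in(c,"slab"):
        e=np.array(d["extent"])*[640,480,640,480];q=plane(c,[[(e[0]+e[2])/2,(e[1]+e[3])/2]],.012)[0];print(n,round(d["score"],2),np.round(e),np.round(q,3))
cv2.imwrite("pics/p2.png",np.hstack([ims[0][100:440,120:460],ims[1][120:460,100:460]]))
E
```

```text
t 5.42 stand mm [   0.6 -139.2  233.6] yawerr deg -0.4 F st [-4.3 -2.6  8.2] w 11.7 q [-0.02 -0.05  1.95  0.    1.25  1.73]
t 7.05 stand mm [ 277.9 -135.7  331. ] yawerr deg 54.72 F st [-1.4  0.5  0.2] w 85.2 q [-0.57 -0.15  1.86 -0.    1.44  0.22]
scene tab 50 -2.3120338832141565 -134.36586667752962 251.9174959089583
scene 0.84 [366. 335. 404. 372.] [0.37  0.207 0.012]
scene 0.8 [246. 322. 287. 352.] [0.673 0.166 0.012]
scene 0.74 [296. 183. 327. 216.] [ 0.562 -0.218  0.012]
scene 0.63 [369. 279. 406. 313.] [0.359 0.058 0.012]
scene 0.56 [372. 390. 402. 428.] [0.37  0.342 0.012]
scene 0.34 [283. 274. 330. 298.] [0.573 0.031 0.012]
top tab 79 2.600854367671267 -138.01164192196705 253.80648060125287
top 0.81 [380. 236. 412. 263.] [ 0.566 -0.216  0.012]
top 0.72 [217. 180. 245. 223.] [0.683 0.174 0.012]
top 0.68 [136. 319. 181. 349.] [0.374 0.337 0.012]
top 0.61 [197. 318. 237. 362.] [0.361 0.201 0.012]
top 0.57 [262. 321. 304. 364.] [0.354 0.049 0.012]
top 0.35 [298. 247. 324. 289.] [ 0.524 -0.017  0.012]
```

View pics/p2.png

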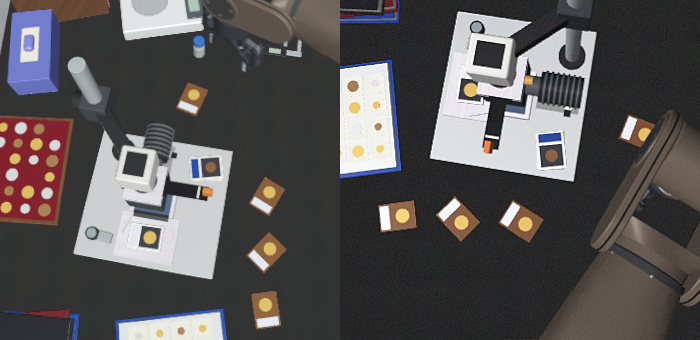

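The tab is now at y about -138 mm in the top view, and the slide shows its white opening nearer the housing. Of the brown slabs, the one in reach is at top px (402,253), world about (0.564,-0.217). I measure it next.

Run:
```python
from h import *
for n,(x0,y0,x1,y1) in (("scene0",(285,172,340,225)),("top0",(372,225,430,280)),("scene2",(285,172,340,225))):
    c=np.load(n+".npz");im=c["pixels"];hsv=cv2.cvtColor(im,cv2.COLOR_BGR2HSV)
    m=np.zeros((480,640),np.uint8);m[y0:y1,x0:x1]=(hsv[y0:y1,x0:x1,2]>75)
    l,L,S,C=cv2.connectedComponentsWithStats(m);i=1+S[1:,4].argmax()
    cs=max(cv2.findContours((L==i).astype(np.uint8),0,1)[0],key=cv2.contourArea)[:,0]
    r=cv2.minAreaRect((plane(c,cs,.012)[:,:2]*1e3).astype(np.float32));print(n,r)
    bp=cv2.boxPoints(r);e=[bp[1]-bp[0],bp[2]-bp[1]];L_=max(e,key=np.linalg.norm);print("long dir deg",np.degrees(np.arctan2(L_[1],L_[0])))
    # coin tube
from workcell import robot
import json
from h import st;st();print(robot.get_obs()["ee_pos"],np.degrees(A))
```

```text
scene0 ((562.160888671875, -220.37313842773438), (90.10675811767578, 66.0986328125), 67.25711822509766)
long dir deg 67.25711
top0 ((558.9072875976562, -224.9026641845703), (85.92752838134766, 63.77760696411133), 67.20465087890625)
long dir deg 67.20463
scene2 ((562.1755981445312, -220.3380889892578), (90.18276977539062, 66.0986328125), 67.25711822509766)
long dir deg 67.25709
t 7.25 stand mm [ 276.5 -136.4  330.2] yawerr deg 54.46 F st [-0.4 -0.5 -0.5] w 85.0 q [-0.56 -0.16  1.86 -0.    1.44  0.22]
[ 0.4722951  -0.17943266  0.33016789] 9.5
```

```bash
python3 -m pendant '[[[0,0.15,0],-0.81],[[0,0.15,0],-0.81],[[0,0.15,0],-0.81],[[0,0.15,0],-0.81],[[0,0,0],0]]' 0.79 40 >/dev/null
python3 -m pendant '[[[-0.0625,0.15,0.245],0],[[-0.0625,0.15,0.245],0],[[0,0.15,0],0],[[0,0,0],0]]' >/dev/null
cat > w.py <<'E'
from h import *
from workcell import robot
from scipy.spatial.transform import Rotation as Ro
o=robot.get_obs();p=o["ee_pos"]
R=Ro.from_quat(o["tcp_rot"][[1,2,3,0]]).as_matrix()
d=np.array([.5723,-.1944])-p[:2]
print(o["time"],np.round(p,4),"tz deg",np.degrees(np.arctan2(R[1,2],R[0,2])),"need tx,tz mm",np.round(d@R[:2,0]*1e3,1),np.round(d@R[:2,2]*1e3,1),"F",np.round(o["wrist_force"],1),o["grip_width"])
E
python3 w.py
```

```text
8.375 [ 0.5717 -0.1925  0.12  ] tz deg -22.684397896960675 need tx,tz mm 1.5 1.3 F [-1.1  0.6 -0.3] 0.07608383781738585
```

```bash
python3 -m pendant '[[[0.005,0.15,0.004],0],[[0,0.15,0],0],[[0,0.15,0],0],[[0,0,0],0]]' >/dev/null; python3 w.py
python3 - <<'E'
from h import *
from workcell import capture
c=capture("scene");d=capture("top");R=lambda a:cv2.resize(a,None,fx=3,fy=3,interpolation=2)
cv2.imwrite("pics/p3.png",np.hstack([R(c["pixels"][140:260,270:390]),R(d["pixels"][200:320,350:470])]))
E
```

```text
8.875 [ 0.5722 -0.1943  0.0317] tz deg -22.688863667494303 need tx,tz mm 0.0 0.1 F [-0.6 -0.4  0.5] 0.07667146291473007
```

View pics/p3.png

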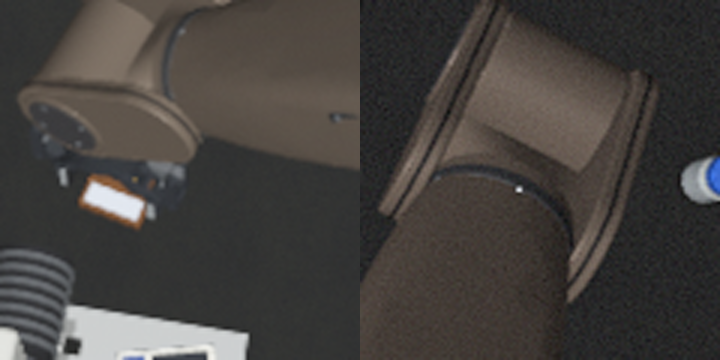

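The scene crop shows the brown slab's label end (115,200) lying between the fingertips at (63,178) and (150,208). I go down until the tips touch.

```bash
python3 -m pendant '[[[0,0.08,0],0],[[0,0.03,0],0],[[0,0,0],0]]' >/dev/null; python3 w.py
for i in 1; do python3 -m pendant '[[[0,0.015,0],0],[[0,0,0],0]]'; done
python3 -m pendant '[[[0,0.015,0],0],[[0,0,0],0]]'
```

```text
9.35 [ 0.5724 -0.1945  0.0086] tz deg -22.6472160468348 need tx,tz mm -0.1 -0.2 F [-0.1 -0.   0.1] 0.07633652410653297
time: 9.6
ee_pos: [0.573, -0.1949, 0.0062]
tcp_rot: [0.392, -0.392, 0.588, -0.588]
wrist_force: [-0.1, -0.6, -0.5]
grip_width: 0.0764
time: 9.85
ee_pos: [0.5728, -0.1948, 0.0031]
tcp_rot: [0.392, -0.392, 0.589, -0.588]
wrist_force: [-0.3, 0.5, 0.6]
grip_width: 0.0766
```

```bash
for r in 1 2 ; do :; done; python3 -m pendant '[[[0,0.015,0],0],[[0,0,0],0]]' | sed -n '2p;4p'
python3 -m pendant '[[[0,0.01,0],0],[[0,0,0],0]]'| sed -n '2p;4p'
python3 -m pendant '[[[0,0.01,0],0],[[0,0,0],0]]'| sed -n '2p;4p'
```

```text
ee_pos: [0.5728, -0.1947, -0.0]
wrist_force: [-0.7, 0.0, -0.4]
ee_pos: [0.5728, -0.1948, -0.0019]
wrist_force: [0.9, 0.4, 0.1]
ee_pos: [0.5728, -0.1948, -0.0039]
wrist_force: [0.0, -0.7, 0.4]
```

```bash
python3 -m pendant '[[[0,0,0],0],[[0,0,0],0],[[0,0,0],0],[[0,0,0],0]]' -1 70; python3 -m pendant '[[[0,-0.05,0],0],[[0,-0.15,0],0],[[0,-0.2,0],0],[[0,0,0],0]]'
```

```text
time: 11.1
ee_pos: [0.5736, -0.1952, -0.003]
tcp_rot: [-0.392, 0.392, -0.588, 0.589]
wrist_force: [1.0, -1.0, 4.0]
grip_width: 0.061
time: 11.6
ee_pos: [0.5751, -0.1959, 0.0802]
tcp_rot: [-0.393, 0.391, -0.586, 0.591]
wrist_force: [-1.4, -0.5, -1.8]
grip_width: 0.0606
```

```bash
python3 -m pendant '[[[0,-0.22,0],-0.384],[[0,-0.22,0],-0.384],[[0,-0.22,0],-0.384],[[0,-0.22,0],-0.384],[[0,-0.22,0],-0.384]]' >/dev/null
python3 -m pendant '[[[0,0,-0.24],0],[[0,0,-0.24],0],[[0,0,-0.24],0],[[0,0,-0.24],0],[[0,0,0],0]]' >/dev/null
python3 -c "from h import *;st()"
```

```text
t 12.85 stand mm [ 274.6 -229.3  294.4] yawerr deg 89.98 F st [-0.5  0.8 -0.8] w 60.6 q [-0.65 -0.37  2.1  -0.    1.42 -0.48]
```

```bash
python3 -m pendant '[[[-0.24,0,0],0],[[-0.24,0,0],0],[[-0.24,0,0],0],[[-0.24,0,0],0],[[-0.24,0,0],0]]' >/dev/null
python3 -m pendant '[[[-0.24,0,0],0],[[-0.24,0,0],0],[[-0.24,0,0],0],[[-0.24,0,0],0],[[-0.24,0,0],0]]' >/dev/null
python3 -c "from h import *;st()"
```

```text
t 14.1 stand mm [-207.  -227.1  294.7] yawerr deg 90.09 F st [-0.2  0.5 -0.1] w 61.3 q [ 0.41 -0.01  1.79  0.    1.36  0.58]
```

```bash
python3 -m pendant '[[[-0.1,0,0.22],0],[[0,0,0.23],0],[[0,0,0.23],0],[[0,0,0.23],0],[[0,0,0.22],0]]' >/dev/null
python3 -m pendant '[[[0,0.24,0],0],[[0,0.24,0],0],[[0,0.24,0],0],[[0,0.24,0],0],[[0,0.24,0],0]]' >/dev/null
python3 - <<'E'
from h import *
from workcell import capture
st();ims=[]
for n in("scene","top"):
    c=capture(n);W=cloud(c);hsv=cv2.cvtColor(c["pixels"],cv2.COLOR_BGR2HSV);ims.append(c["pixels"])
    X=(W[...,:2]-O)@XS*1e3;Y=(W[...,:2]-O)@YS*1e3;Z=W[...,2]*1e3
    b=(abs(Y)<50)&(X>-200)&(X<-60)
    m=b&(hsv[...,0]>3)&(hsv[...,0]<22)&(hsv[...,1]>90)&(hsv[...,1]<215)&(Z>50)&(Z<90)
    for nm,k in(("brown",m),("gold slab",b&(Z>39)&(Z<45)&(X>-140))):
        q=np.c_[X[k],Y[k],Z[k]]
        if len(q)>10:
            print(n,nm,len(q),np.round(np.percentile(q,[1,50,99],axis=0),1).tolist())
            f=np.linalg.lstsq(np.c_[q[:,:2],np.ones(len(q))],q[:,2],rcond=None)[0];print(" slopes deg",np.degrees(f[:2]))
cv2.imwrite("pics/p4.png",np.hstack([cv2.resize(ims[0][260:400,200:340],None,fx=2.8,fy=2.8),cv2.resize(ims[1][130:270,150:290],None,fx=2.8,fy=2.8)]))
E
```

```text
t 15.35 stand mm [-225.2   -1.6   52.2] yawerr deg 90.06 F st [ 0.2  0.5 -1.4] w 61.0 q [0.27 0.61 1.48 0.   1.05 0.43]
scene brown 20 [[-185.7, 6.1, 64.8], [-173.1, 15.6, 67.2], [-166.8, 20.6, 71.5]]
 slopes deg [-4.13268258  5.37386522]
scene gold slab 577 [[-129.2, -36.8, 39.1], [-95.1, 9.7, 41.5], [-68.7, 46.5, 44.9]]
 slopes deg [ 0.11571185 -0.00181881]
top brown 606 [[-199.5, -38.6, 54.7], [-172.5, -8.2, 58.8], [-147.1, 22.8, 63.0]]
 slopes deg [-0.20313562 -0.42574022]
top gold slab 547 [[-127.6, -40.3, 39.3], [-105.0, -13.2, 42.3], [-64.9, 39.4, 44.8]]
 slopes deg [0.27952957 0.19095685]
```

View pics/p4.png

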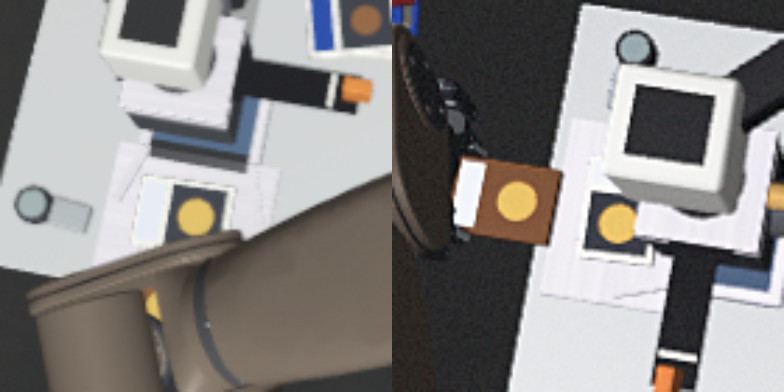

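```bash
python3 -m pendant '[[[0,0,0],0]]'
python3 - <<'E'
from h import *
from workcell import capture
st()
c=capture("top");W=cloud(c);hsv=cv2.cvtColor(c["pixels"],cv2.COLOR_BGR2HSV)
X=(W[...,:2]-O)@XS*1e3;Y=(W[...,:2]-O)@YS*1e3;Z=W[...,2]*1e3
for v in range(180,222,4):
    print(v,[(int(X[v,u]),int(Y[v,u]),int(Z[v,u])) if Z[v,u]==Z[v,u] else None for u in range(164,220,5)])
E
```

```text
time: 15.58
ee_pos: [0.6888, 0.2932, 0.0557]
tcp_rot: [0.457, -0.457, 0.54, -0.539]
wrist_force: [1.3, 0.4, -1.0]
grip_width: 0.0607
t 15.57 stand mm [-225.3   -0.9   55.7] yawerr deg 90.07 F st [-0.6  1.2 -1. ] w 60.7 q [0.27 0.61 1.48 0.   1.06 0.43]
180 [(-158, -15, 299), (-187, 5, 202), (-208, 22, 123), (-213, 32, 79), (-230, 49, 2), (-219, 52, -1), (-207, 54, -2), (-194, 55, 1), (-184, 58, -3), (-164, 55, 20), (-150, 55, 30), (-138, 57, 29)]
184 [(-153, -23, 307), (-186, -2, 202), (-226, 23, 71), (-215, 25, 69), (-204, 27, 70), (-193, 29, 69), (-206, 44, -2), (-193, 46, -2), (-180, 47, 0), (-164, 46, 16), (-148, 45, 31), (-137, 47, 28)]
188 [(-150, -30, 312), (-189, -8, 191), (-225, 14, 68), (-213, 16, 70), (-202, 18, 69), (-189, 19, 74), (-179, 21, 70), (-169, 23, 69), (-157, 24, 71), (-148, 28, 62), (-146, 36, 29), (-135, 38, 29)]
192 [(-145, -39, 320), (-261, 15, 0), (-223, 5, 70), (-211, 7, 70), (-200, 8, 71), (-189, 10, 71), (-178, 12, 68), (-167, 14, 68), (-155, 15, 71), (-160, 27, 18), (-144, 26, 30), (-133, 28, 30)]
196 [(-143, -46, 324), (-232, -5, 69), (-220, -3, 72), 
[... 677 characters left out ...]
9, -21, 72), (-149, -19, 69), (-149, -12, 30), (-138, -10, 28), (-122, -10, 44)]
212 [(-131, -74, 340), (-213, -44, 101), (-215, -38, 67), (-229, -28, -3), (-215, -27, 0), (-179, -34, 72), (-169, -32, 71), (-157, -30, 72), (-148, -28, 66), (-148, -21, 27), (-136, -19, 27), (-122, -19, 39)]
216 [(-127, -82, 347), (-249, -42, 0), (-239, -39, -4), (-225, -38, 1), (-214, -36, -1), (-202, -34, 0), (-190, -32, 0), (-179, -30, -3), (-160, -31, 19), (-145, -31, 33), (-133, -29, 33), (-119, -28, 41)]
220 [(-259, -53, 2), (-248, -51, -1), (-235, -50, 1), (-225, -47, -2), (-212, -45, 0), (-200, -44, 0), (-187, -42, 4), (-177, -40, -2), (-158, -40, 19), (-144, -39, 28), (-132, -38, 30), (-118, -37, 40)]
```

The pusher now measures level, with its top at 70.5 mm, its leading edge at about -149 mm and its middle at y about -3 mm. I lower it 22 mm so its underside is at 36.5 mm, and start to push.

```bash
python3 -m pendant '[[[0,0.055,0.012],0],[[0,0.055,0],0],[[0,0,0],0]]' >/dev/null
python3 -c "from h import *;st()"
python3 -m pendant '[[[0.06,0,0],0],[[0.06,0,0],0],[[0.06,0,0],0],[[0.06,0,0],0],[[0.06,0,0],0]]' >/dev/null
python3 - <<'E'
from h import *
from workcell import capture
st()
c=capture("top");W=cloud(c);X=(W[...,:2]-O)@XS*1e3-1.5;Y=(W[...,:2]-O)@YS*1e3+1.3;Z=W[...,2]*1e3
for y in(-30,-20,-10):
    k=(abs(Y-y)<2.5)&(X>-175)&(X<-30)&(Z<70);i=np.argsort(X[k]);print(y,[(int(a),int(b)) for a,b in zip(X[k][i],Z[k][i])][::2])
E
```

```text
t 16.0 stand mm [-224.4    0.4   32.9] yawerr deg 90.05 F st [ 0.5 -0.  -0.7] w 60.8 q [ 0.27  0.64  1.48 -0.    1.03  0.43]
t 16.62 stand mm [-164.     1.5   34.6] yawerr deg 90.04 F st [ 0.2 -0.2 -0.4] w 60.8 q [0.19 0.58 1.56 0.   1.   0.35]
-30 [(-159, 17), (-156, 51), (-154, 40), (-153, 60), (-152, 30), (-151, 43), (-149, 28), (-147, 46), (-147, 49), (-145, 47), (-144, 32), (-142, 50), (-142, 30), (-140, 48), (-138, 46), (-137, 31), (-134, 52), (-133, 47), (-131, 33), (-131, 28), (-129, 52), (-127, 52), (-126, 48), (-123, 50), (-123, 41), (-121, 30), (-120, 44), (-118, 31), (-117, 47), (-115, 31), (-114, 51), (-112, 48), (-111, 30), (-109, 39), (-107, 50), (-105, 45), (-104, 31), (-103, 48), (-102, 29), (-100, 26), (-98, 47), (-95, 50), (-94, 32), (-92, 41), (-90, 53), (-88, 50), (-87, 42), (-85, 39), (-83, 43), (-80, 47), (-79, 40), (-75, 44), (-73, 41), (-71, 41), (-69, 44), (-67, 40), (-65, 41), (-62, 41), (-61, 43), (-59, 42), (-57, 43), (-52, 45)]
-20 [(-156, 48), (-153, 49), (-152, 53), (-150, 52), (-149, 49), (-147, 47), (-143, 51), (-142, 48), (-140, 47), (-138, 50), (-136, 51), (-134, 50), (-132, 50), (-130, 49), (-127, 50), (-126, 48), (-125, 48), (-123, 49), (-120, 51), (-119, 46), (-116, 50), (-114, 48), (-112, 48), (-109, 48), (-106, 48), (-104, 49), (-102, 47), (-99, 51), (-97, 51), (-95, 47), (-94, 52), (-92, 52), (-91, 47), (-88, 47), (-88, 39), (-84, 43), (-82, 41), (-81, 38), (-78, 41), (-75, 43), (-70, 43)]
-10 [(-158, 47), (-156, 47), (-153, 50), (-151, 49), (-150, 49), (-148, 50), (-146, 48), (-144, 47), (-140, 52), (-139, 49), (-136, 50), (-133, 50), (-131, 52), (-129, 50), (-127, 50), (-125, 49), (-122, 48), (-121, 52), (-120, 51), (-118, 48), (-118, 48), (-115, 49), (-112, 51), (-110, 50), (-108, 51), (-106, 49), (-104, 48), (-101, 50), (-99, 49), (-97, 47), (-94, 49), (-92, 48), (-89, 52), (-88, 44), (-87, 39), (-84, 42), (-83, 45)]
```

```bash
python3 -m pendant '[[[0.04,0,0],0],[[0.04,0,0],0],[[0.04,0,0],0],[[0.04,0,0],0],[[0,0,0],0]]' >/dev/null
python3 - <<'E'
from h import *
from workcell import capture
st();ims=[]
for n,bx,by in(("scene",1.5,-1.4),("top",-1.5,1.3)):
    c=capture(n);W=cloud(c);X=(W[...,:2]-O)@XS*1e3+bx;Y=(W[...,:2]-O)@YS*1e3+by;Z=W[...,2]*1e3;ims.append(c["pixels"])
    for y in(-30,-15,0,15,30):
        k=(abs(Y-y)<2.5)&(X>-90)&(X<10)&(Z<70);i=np.argsort(X[k]);print(n,y,[(int(a),int(b)) for a,b in zip(X[k][i],Z[k][i])][::3])
cv2.imwrite("pics/p5.png",np.hstack([cv2.resize(ims[0][240:380,190:330],None,fx=2.8,fy=2.8),cv2.resize(ims[1][130:270,180:320],None,fx=2.8,fy=2.8)]))
E
```

```text
t 17.3 stand mm [-132.1    1.4   34.2] yawerr deg 90.02 F st [ 0.3  0.1 -0.6] w 60.9 q [ 0.15  0.55  1.61 -0.    0.98  0.31]
scene -30 []
scene -15 []
scene 0 [(-85, 49)]
scene 15 [(-58, 43)]
scene 30 []
top -30 [(-89, 48), (-87, 30), (-86, 27), (-84, 49), (-81, 41), (-78, 41), (-76, 28), (-73, 31), (-71, 53), (-70, 50), (-67, 40), (-64, 42), (-62, 28), (-59, 30), (-57, 42), (-49, 49), (-5, 43), (-2, 39), (3, 42), (7, 37), (8, 25)]
top -15 [(-89, 48), (-85, 52), (-82, 47)]
top 0 [(-89, 46), (-87, 47), (-84, 49), (-81, 51)]
top 15 []
top 30 []
```

View pics/p5.png

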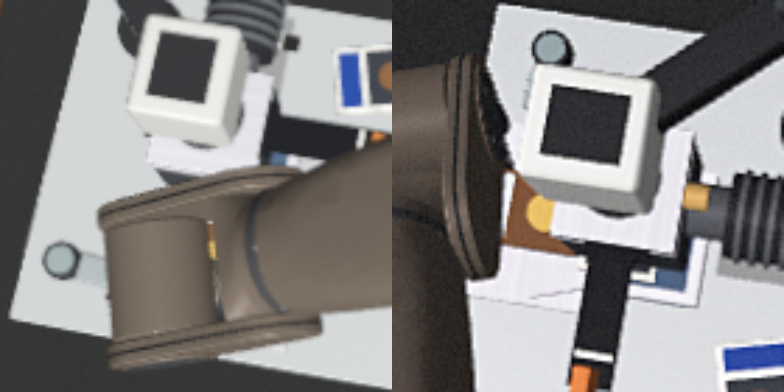

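The top crop shows the brown pusher running under the head (540,215) and a white corner of the gold slab inside the nest at (645,270). I check the fork's clearance to the head before the last 25 mm.

Run:
```python
from h import *
from workcell import capture
for n,bx,by in(("scene",1.5,-1.4),("top",-1.5,1.3)):
    c=capture(n);W=cloud(c);X=(W[...,:2]-O)@XS*1e3+bx;Y=(W[...,:2]-O)@YS*1e3+by;Z=W[...,2]*1e3;h=cv2.cvtColor(c["pixels"],cv2.COLOR_BGR2HSV)
    arm=(X>-220)&(X<20)&(h[...,1]>40)&(h[...,2]<190)&(Z>180)&(Z<345)
    for y in range(-90,60,15):
        k=arm&(Y>=y)&(Y<y+15)
        if k.sum()>5:
            q=X[k];i=q>np.percentile(q,99)-4;print(n,y,"Xmax",np.round(np.percentile(q,99),1),"Z there",np.round(np.percentile(Z[k][i],[5,95])))
```

```text
scene -90 Xmax -69.5 Z there [344. 344.]
scene -75 Xmax -166.3 Z there [288. 342.]
scene -60 Xmax -14.4 Z there [215. 221.]
scene -45 Xmax -113.2 Z there [282. 333.]
scene -30 Xmax -81.0 Z there [279. 343.]
scene -15 Xmax -77.7 Z there [338. 345.]
scene 0 Xmax -80.3 Z there [332. 340.]
scene 15 Xmax -83.3 Z there [323. 331.]
scene 30 Xmax -86.4 Z there [316. 321.]
scene 45 Xmax -92.8 Z there [307. 311.]
top -90 Xmax 12.6 Z there [220. 221.]
top -75 Xmax 14.5 Z there [217. 221.]
top -60 Xmax 15.5 Z there [217. 222.]
top -45 Xmax 16.3 Z there [219. 222.]
top -30 Xmax -64.8 Z there [261. 341.]
top -15 Xmax -70.0 Z there [268. 339.]
top 0 Xmax -73.5 Z there [264. 340.]
top 15 Xmax -77.8 Z there [260. 327.]
top 30 Xmax -82.6 Z there [273. 319.]
top 45 Xmax -88.1 Z there [288. 310.]
```

```bash
python3 -m pendant '[[[0.025,0,-0.008],0],[[0.025,0,-0.008],0],[[0.025,0,-0.008],0],[[0,0,0],0]]' >/dev/null;python3 -c "from h import *;st()"
python3 -m pendant '[[[0.015,0,0],0],[[0.015,0,0],0],[[0,0,0],0]]' >/dev/null;python3 -c "from h import *;st()"
```

```text
t 18.0 stand mm [-117.3   -3.5   34.3] yawerr deg 90.03 F st [ 0.  -0.2 -0.4] w 61.1 q [ 0.13  0.53  1.64 -0.    0.97  0.29]
t 18.38 stand mm [-111.6   -3.3   34.3] yawerr deg 90.05 F st [ 0.5  0.2 -0.3] w 60.7 q [ 0.12  0.53  1.64 -0.    0.97  0.28]
```

```bash
cat > chk.py <<'E'
from h import *
from workcell import capture
st()
for n,bx,by in(("scene",1.5,-1.4),("top",-1.5,1.3)):
    c=capture(n);W=cloud(c);X=(W[...,:2]-O)@XS*1e3+bx;Y=(W[...,:2]-O)@YS*1e3+by;Z=W[...,2]*1e3;h=cv2.cvtColor(c["pixels"],cv2.COLOR_BGR2HSV)
    arm=(X>-220)&(X<-20)&(h[...,1]>40)&(h[...,2]<190)&(Z>240)&(Z<345)&(Y>-45)&(Y<-15)
    print(n,"fork Xmax",np.percentile(X[arm],99) if arm.sum()>5 else None)
    k=(X>-20)&(X<33)&(Y>-44)&(Y<0)&(Z<60);q=np.c_[X[k],Y[k],Z[k]]
    if len(q):print(" nest",len(q),np.round(np.percentile(q,[5,50,95],axis=0)).tolist())
    s=k&(h[...,2]>170)&(h[...,1]<60)
    if s.sum():print(" white",s.sum(),"Ymin",Y[s].min(),"Xmax",X[s].max(),"Zmed",np.median(Z[s]))
    cv2.imwrite(f"pics/{n}_chk.png",c["pixels"])
E
python3 -m pendant '[[[0.01,0,0],0],[[0.008,0,0],0],[[0,0,0],0]]' >/dev/null;python3 chk.py
```

```text
t 18.75 stand mm [-108.1   -3.3   34.3] yawerr deg 90.05 F st [-0.4 -0.3  0. ] w 60.7 q [ 0.11  0.52  1.65 -0.    0.97  0.28]
scene fork Xmax -57.489677743572756
top fork Xmax -39.961765691634156
 nest 149 [[-8.0, -44.0, 26.0], [13.0, -37.0, 40.0], [32.0, -20.0, 43.0]]
 white 75 Ymin -43.98874918613053 Xmax 32.86912808087254 Zmed 38.88787174411678
```

```bash
cat > tilt.py <<'E'
from h import *
from workcell import capture
st()
c=capture("top");W=cloud(c);X=(W[...,:2]-O)@XS*1e3-1.5;Y=(W[...,:2]-O)@YS*1e3+1.3;Z=W[...,2]*1e3
for x in range(-16,40,4):
    print(x,[ (int(round(np.median(Z[k]))),int(k.sum())) if (k:=(abs(X-x)<2)&(abs(Y-y)<3)&(Z<60)).sum() else None for y in range(-52,0,6)])
E
python3 tilt.py
python3 - <<'E'
import cv2
cv2.imwrite("pics/p6.png",cv2.resize(cv2.imread("pics/top_chk.png")[160:260,200:320],None,fx=6,fy=6,interpolation=2))
E
```

```text
t 18.85 stand mm [-108.3   -3.4   34.4] yawerr deg 90.06 F st [ 0.2 -0.2 -0.7] w 61.2 q [ 0.11  0.52  1.65 -0.    0.97  0.28]
-16 [None, None, None, None, None, None, None, None, None]
-12 [(32, 2), (33, 2), (25, 1), (42, 1), None, None, None, None, None]
-8 [(40, 5), (39, 4), (41, 6), (42, 3), (42, 2), None, None, None, None]
-4 [(39, 6), (40, 4), (41, 5), (43, 5), (41, 1), None, None, None, None]
0 [(37, 6), (39, 7), (38, 2), (41, 6), (40, 1), None, None, None, None]
4 [(39, 6), (39, 3), (41, 6), (42, 4), (38, 1), None, None, None, None]
8 [(40, 6), (38, 4), (40, 5), (43, 3), (40, 2), None, None, None, None]
12 [(39, 7), (38, 6), (38, 4), (40, 6), (38, 1), None, None, None, None]
16 [(39, 6), (40, 4), (40, 3), (39, 6), None, None, None, None, None]
20 [(40, 6), (35, 3), (39, 5), (41, 4), (37, 1), None, None, None, None]
24 [(39, 7), (39, 5), (38, 5), (41, 4), (37, 1), None, None, None, None]
28 [(39, 6), (38, 6), (39, 3), (38, 7), (38, 3), None, None, None, None]
32 [(39, 5), (31, 2), (27, 5), (26, 5), (28, 3), (24, 4), (30, 2), (26, 4), (26, 2)]
36 [(40, 7), (40, 4), (39, 4), (40, 2), (40, 5), (38, 2), (40, 5), (39, 2), (39, 5)]
```

View pics/p6.png

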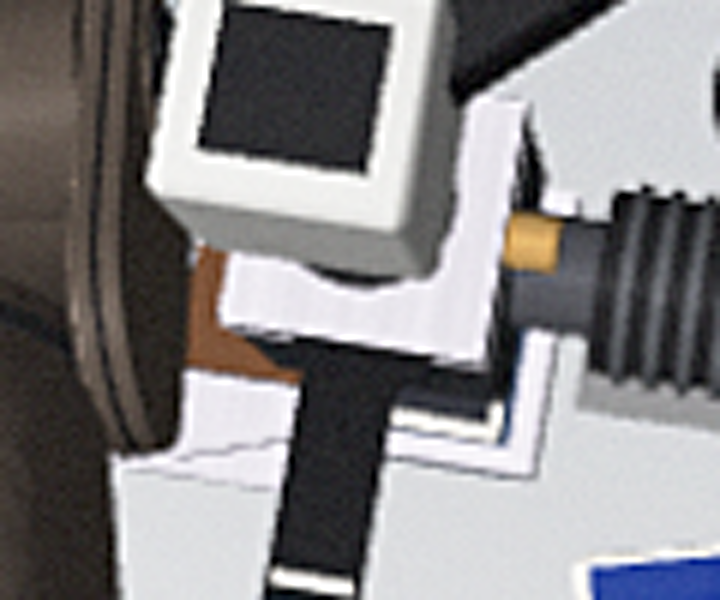

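The picture shows the gold slab's corner at (495,420) with a thin strip of blue floor ahead of it. The heights fall from 42 to 38 mm along x, so its trailing edge is still on the crest. I push a little more.

```bash
python3 -m pendant '[[[0.01,0,0],0],[[0,0,0],0],[[0,0,0],0]]' >/dev/null;python3 tilt.py;python3 chk.py|grep fork
```

```text
t 19.27 stand mm [-106.2   -3.4   34.3] yawerr deg 90.05 F st [ 0.5 -0.9 -0.9] w 60.6 q [ 0.11  0.52  1.65 -0.    0.97  0.28]
-16 [None, None, None, None, None, None, None, None, None]
-12 [(32, 2), (33, 2), (35, 1), (40, 2), None, None, None, None, None]
-8 [(39, 6), (37, 5), (39, 5), (39, 3), (40, 2), None, None, None, None]
-4 [(39, 6), (39, 5), (39, 4), (38, 5), (41, 2), None, None, None, None]
0 [(39, 6), (39, 5), (38, 4), (38, 5), (36, 1), None, None, None, None]
4 [(39, 7), (36, 2), (38, 5), (39, 4), (37, 2), None, None, None, None]
8 [(41, 4), (39, 4), (38, 5), (38, 3), (37, 2), None, None, None, None]
12 [(42, 6), (39, 6), (35, 4), (38, 6), (40, 1), None, None, None, None]
16 [(39, 5), (38, 4), (39, 4), (40, 5), (39, 1), None, None, None, None]
20 [(41, 6), (36, 4), (39, 5), (40, 3), (39, 2), None, None, None, None]
24 [(38, 6), (39, 4), (37, 5), (37, 4), (39, 2), None, None, None, None]
28 [(39, 7), (39, 7), (37, 4), (38, 6), (35, 1), None, None, None, None]
32 [(39, 5), (34, 2), (37, 5), (28, 5), (36, 5), (27, 3), (29, 3), (26, 3), (29, 3)]
36 [(39, 7), (39, 4), (40, 4), (38, 2), (40, 5), (40, 2), (40, 5), (41, 2), (41, 4)]
scene fork Xmax -55.628678934001194
top fork Xmax -38.014889122452715
```

The slab now reads flat at 38 mm. I back out and set the brown slab down on the free table to the right.

```bash
python3 -m pendant '[[[-0.05,0,0],0],[[-0.13,0,0],0],[[-0.2,0,0],0],[[-0.2,0,0],0],[[-0.02,-0.2,0],0]]' >/dev/null
python3 -m pendant '[[[0,-0.28,0],0],[[0,-0.28,0],0],[[0,-0.28,0],0],[[0,-0.28,0],0],[[0,0,0],0]]' >/dev/null
python3 -m pendant '[[[0,0,-0.22],0],[[0,0,-0.23],0],[[0,0,-0.23],0],[[0,0,-0.23],0],[[0,0,-0.22],0]]' >/dev/null
python3 -c "from h import *;st()"
```

```text
t 21.3 stand mm [-226.9 -232.   297.2] yawerr deg 90.12 F st [ 0.4 -0.6 -0.6] w 60.6 q [0.45 0.01 1.77 0.   1.37 0.61]
```

```bash
python3 -m pendant '[[[0.24,0,0],0],[[0.24,0,0],0],[[0.24,0,0],0],[[0.24,0,0],0],[[0.24,0,0],0]]' >/dev/null
python3 -m pendant '[[[0.24,0,0],0],[[0.24,0,0],0],[[0.24,0,0],0],[[0.24,0,0],0],[[0.24,0,0],0]]' >/dev/null
python3 -m pendant '[[[0.05,0.15,0.24],0],[[0,0.2,0.24],0],[[0,0.25,0],0],[[0,0.25,0],0],[[0,0.2,0],0]]' >/dev/null
python3 -c "from h import *;st()"
```

```text
t 23.18 stand mm [ 262.2 -133.9   85.1] yawerr deg 90.11 F st [ 0.5  0.1 -0.4] w 60.9 q [-0.54  0.09  2.1   0.    0.96 -0.37]
```

```bash
python3 -m pendant '[[[0,0.2,0],0],[[0,0.15,0],0],[[0,0.07,0],0],[[0,0.01,0],0],[[0,0,0],0]]'
python3 -m pendant '[[[0,0,0],0],[[0,0,0],0],[[0,0,0],0]]' 1 >/dev/null
python3 -m pendant '[[[0,-0.2,0],0],[[0,-0.25,0],0],[[0,-0.25,0.1],0],[[0,-0.25,0],0],[[0,0,0],0]]' >/dev/null
python3 chk.py
python3 - <<'E'
from h import *
from workcell import capture
c=capture("top");d=capture("scene")
for c,bx,by in((c,-1.5,1.3),(d,1.5,-1.4)):
    W=cloud(c);h=cv2.cvtColor(c["pixels"],cv2.COLOR_BGR2HSV);X=(W[...,:2]-O)@XS*1e3+bx;Y=(W[...,:2]-O)@YS*1e3+by;Z=W[...,2]*1e3
    k=(X>-31)&(X<27)&(Y>-39)&(Y<39)&(Z<60)&(Z>32);q=np.c_[X[k],Y[k],Z[k]];print(len(q),q.mean(0))
    f=np.linalg.lstsq(np.c_[q[:,:2],np.ones(len(q))],q[:,2],rcond=None)[0];print("tilt rad",f[:2],"z at 0,0",f[2])
    m=(Z>249)&(Z<260)&(abs(X)<25)&(Y<-80)&(Y>-200)&(h[...,0]<18)&(h[...,1]>150);print("tab",np.median(X[m]),np.median(Y[m]),np.median(Z[m]))
cv2.imwrite("pics/p7.png",np.hstack([cv2.resize(W[...,0:0].sum(-1).astype(np.uint8),(1,480))[...,None].repeat(3,2),np.hstack([cv2.resize(d["pixels"][220:390,180:390],None,fx=1.9,fy=1.9),cv2.resize(cv2.imread("pics/top_chk.png")[130:300,190:400],None,fx=1.9,fy=1.9)])]) if 0 else np.hstack([cv2.resize(d["pixels"][220:390,180:390],None,fx=1.9,fy=1.9),cv2.resize(cv2.imread("pics/top_chk.png")[130:300,190:400],None,fx=1.9,fy=1.9)]))
E
```

```text
time: 23.8
ee_pos: [0.4788, -0.1677, 0.0033]
tcp_rot: [-0.457, 0.457, -0.539, 0.54]
wrist_force: [-0.2, 1.0, -0.1]
grip_width: 0.0608
t 24.8 stand mm [ 264.9 -109.9  198.2] yawerr deg 90.06 F st [-0.4  0.   0.1] w 85.2 q [-0.52 -0.01  1.97 -0.    1.17 -0.36]
scene fork Xmax None
 nest 82 [[-17.0, -43.0, 32.0], [-0.0, -38.0, 37.0], [17.0, -31.0, 40.0]]
 white 43 Ymin -43.95485375638755 Xmax 18.201586555871415 Zmed 36.62667537319102
top fork Xmax None
 nest 151 [[-9.0, -44.0, 26.0], [13.0, -36.0, 38.0], [32.0, -19.0, 41.0]]
 white 80 Ymin -43.9470518600235 Xmax 32.980464202271584 Zmed 37.49476184589549
71 [  7.64366596 -33.99713229  38.24934817]
tilt rad [0.01658895 0.11301014] z at 0,0 41.96456843395758
tab 1.0783643872500264 -136.54157642632777 253.77089318926195
102 [-14.69149356 -19.85325824  36.97194353]
tilt rad [-0.00161625 -0.01491474] z at 0,0 36.65209237405807
tab -0.7569072143719158 -135.6318678550977 252.51394903791686
```

View pics/p7.png

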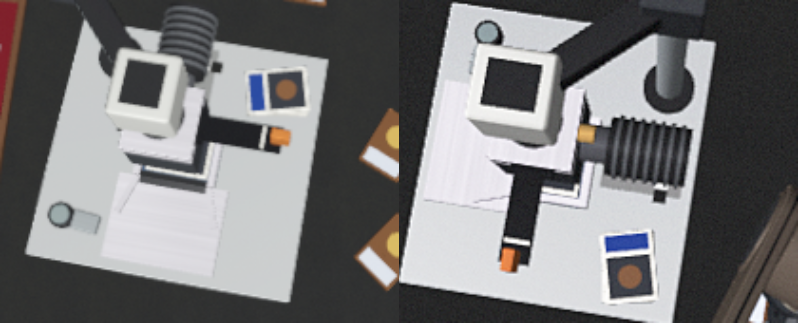

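Both views show the shelf empty, the gold slab lying level in the nest, the slide out with its tab at (508,260), and the loupe and spare slabs where they were. The gripper is open and clear, so I hand in.

```bash
python3 -c "
from workcell import robot
print(robot.sign_off())"
```

```text
the job is handed in; nothing more can be done
None
```

The gold coin's slab is flat in the nest and the filter slide is at its middle stop, as far as my last checks show. The job is handed in at about 25 s of the 45 s allowed, and no verdict was reported.

**What I did**
- **Slide:** I gripped the orange tab, pulled it out 32 mm and let it go.
- **Slab:** The moves cannot lean the tool back. An upright finger would have put the wrist fork against the camera. I gripped one of the loose brown slabs and used it as a level pusher to take the gold slab over the lip until it dropped.
- **Brown slab:** I left it on the free table to the right of the stand, not where I found it.

**Last checks**
- **Slab height:** Its top reads 37 to 38 mm, against 38 mm when seated.
- **Slab tilt:** The scene view gave about 0.015 rad. The top view's fit gave 0.11 rad across the slab. I discounted that because its points cover only a narrow strip that probably includes the wall. The heights along the push direction in that view were flat.
- **Slab position:** I did not measure its centre under the head. It rests on the pocket's walls, which allow about ±2.5 mm by ±4 mm.
- **Tab:** It moved about 31 mm in the top view and about 30 mm in the scene view, to y of about -136 mm. That is within tolerance of the middle stop. I could not see the clear window itself under the lens.
- **Surroundings:** The wrist readings showed no contact during the push. The fork came within roughly 3 mm of the camera by my estimate. In the final views the loupe and spare slabs looked unmoved. I did not re-measure the caliper or the coin tube, though the arm stayed clear of both.

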